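Find the loaded sample can and show it to the code reader

TASK

Slide the white rack with its two closed cans along its lane, without lifting it, from the orange parking mark to the blue loading mark. One can still holds a steel slug: there lift first the yellow-lidded can clear of the rack and put it back, then the blue-lidded one, and feel which is heavier. Finish holding the heavier can upright in the gripper, still, centred about 2 cm above the glass of the code reader without touching it, with the lighter can standing in the rack and everything else left where it was.

Things in the scene. Friction and masses are not known exactly. Their poses are not given: they have to be found in the camera images.
- deck: Fixed aluminium plate 160 x 660 mm, 12 mm thick. Origin on the table under the lane's mid-width; the lane runs along y, the plate from y = -300 to +360 mm. Guides 8 mm high, 100 mm apart, keep the rack straight. Over the parking mark (y = +120 to +220 mm) hangs a pipetting head, tips 168 mm above the table, on a column at y = +330 mm: nothing can be lifted out there.
- rack: Loose white rack, 88 mm wide (x), from y = -180 to +100 mm about its origin: midway between the nests on its underside, 12 mm above the table. Axes along the deck's. Block 30 mm high; nests: holes 48 mm wide, chamfered, at y = -55 and +55 mm, 22 mm deep (floor 8 mm over the underside). 0.35 kg empty; slides on the deck by friction, about 5 to 9 N with both cans in.
- rack_post (a point): Top of the black square pull post of the rack: 24 x 24 mm, 65 mm tall, at the rack's y = -160 mm; this point is 75 mm above the rack's underside, and the post can be gripped over its upper 60 mm.
- can_yellow: Closed aluminium can with a yellow lid, a plain cylinder 44 mm in diameter and 95 mm tall, standing in one of the nests (either); origin at the centre of its underside, z up. One of the two cans (either) holds a steel slug and weighs 0.50 to 0.68 kg, the other only a foam plug, 0.19 to 0.25 kg; but for the lids they look the same.
- can_blue: The other closed can, the same but with a blue lid.
- load_mark: Centre of the blue loading mark painted on the deck plate, towards the deck's -y end: the rack's origin belongs over this point. Blue lines show both ends of the rack's place.
- park_mark: Centre of the orange parking mark, where the rack stands at the start; 175 to 265 mm from the loading mark, towards the deck's +y.
- reader: Fixed white code reader, a box 130 x 110 mm and 55 mm high with a black top, to the right of the lane's end. Origin on the table under its centre.
- reader_window (a point): Centre of the reader's square glass window (62 mm) in its top face, 55 mm above the table; it looks up.
- vial_rack: Loose white rack of small black-capped vials, 80 x 130 mm, 56 mm high, behind the lane. Leave alone.
- beaker: Loose glass beaker, 70 mm in diameter, 90 mm high, behind the lane. Leave alone.
- jar: Loose amber jar with a black cap, 64 mm in diameter, 105 mm high. Leave alone.
- tip_box: Loose blue box of pipette tips, 85 x 122 mm, 62 mm high. Leave alone.
- forceps: Loose steel forceps, 125 mm long, lying near the robot. Leave alone.
- petri_dish: Loose clear dish, 90 mm in diameter, 16 mm high. Leave alone.
- vial: Loose single amber vial with a white cap, 27 mm in diameter, 64 mm high. Leave alone.
Things that resemble listed ones, but are neither listed nor needed, are in the scene too. Leave any green look-alike of the can_blue alone.

How it is judged (in metres and radians):
On the way, in this order (a step that is already met when the one before it is completed fails the run):
1. the rack has been slid to the blue loading mark, both cans standing in it (horizontal distance between rack and load_mark below 0.015 m and angle between the y axis of rack and the y axis of deck, either way round below 0.1 rad and contact force between each of can_yellow, can_blue and rack above 1 N), for 0.2 s.
2. the yellow-lidded can is lifted clear of the rack (height (world z) of can_yellow above 0.05 m and contact force between can_yellow and rack below 0.05 N and contact force between can_yellow and the fingers above 1 N and angle between can_yellow's own z axis and vertical below 0.35 rad and contact force between can_blue and rack above 1 N and horizontal distance between rack and load_mark below 0.015 m and angle between the y axis of rack and the y axis of deck, either way round below 0.1 rad), for 0.2 s.
3. the blue-lidded can is lifted clear of the rack, the yellow-lidded one standing in it (height (world z) of can_blue above 0.05 m and contact force between can_blue and rack below 0.05 N and contact force between can_blue and the fingers above 1 N and angle between can_blue's own z axis and vertical below 0.35 rad and contact force between can_yellow and rack above 1 N and horizontal distance between rack and load_mark below 0.015 m and angle between the y axis of rack and the y axis of deck, either way round below 0.1 rad), for 0.2 s.
At the end, for the whole second after the job is handed in: The heavier can is held by the gripper alone, still and upright (within 0.15 rad), its axis within 20 mm of the centre of the reader's window and its underside 5 to 45 mm above the glass; the lighter can stands upright in the rack, let go; the rack is within 15 mm of the loading mark (horizontal distance between rack and load_mark below 0.015 m and angle between the y axis of rack and the y axis of deck, either way round below 0.1 rad and ((horizontal distance between can_yellow and reader_window below 0.02 m and z of can_yellow in the frame of reader_window between 0.005 and 0.045 m and angle between each of can_yellow, can_blue's own z axis and vertical below 0.15 rad and contact force between can_yellow and the fingers above 1 N and contact force between can_yellow and reader below 0.05 N and linear speed of can_yellow below 0.03 m/s and contact force between can_blue and rack between 1 and 3.8 N and contact force between can_blue and the fingers below 0.05 N and linear speed of can_blue below 0.02 m/s) or (horizontal distance between can_blue and reader_window below 0.02 m and z of can_blue in the frame of reader_window between 0.005 and 0.045 m and angle between each of can_blue, can_yellow's own z axis and vertical below 0.15 rad and contact force between can_blue and the fingers above 1 N and contact force between can_blue and reader below 0.05 N and linear speed of can_blue below 0.03 m/s and contact force between can_yellow and rack between 1 and 3.8 N and contact force between can_yellow and the fingers below 0.05 N and linear speed of can_yellow below 0.02 m/s))); the arm keeps its last pose, push and grip.
It fails at once if the rack is lifted or tipped off its lane (z of rack in the frame of deck above 0.022 m or angle between rack's own z axis and vertical above 0.12 rad).
It fails at once if a can touches the reader (contact force between any of can_yellow, can_blue and reader above 0.5 N).
It fails at once if a can is tipped over (angle between any of can_yellow, can_blue's own z axis and vertical above 0.6 rad).
It fails at once if a bystander is pushed away or knocked over (distance of any of vial_rack, beaker, jar, tip_box, forceps, petri_dish, vial from where it was at the start of the episode above 0.03 m or angle between any of vial_rack, beaker, jar, tip_box, forceps, petri_dish, vial's own z axis and vertical above 0.4 rad).
It also fails if it takes over 72 s, if anything falls off the work surface, if the arm or the gripper's body presses on something with over 40 N, if the wrist force passes 120 N, or if a joint passes its speed limit or range.

ROBOT

A 7-joint arm with a two-finger parallel gripper is mounted at the origin on the work surface. World frame = base frame: x ahead of the robot, y to its left, z up, the work surface at z = 0. Lengths are in mm, angles in rad, forces in N, time in s.
With the tool pointing down it reaches from about 400 to 900 mm from the base axis. Payload 5.5 kg.
Tool frame: the origin (TCP) lies on the centre line of the jaws, within the pads' length; the fingertips stand r.tcp_to_tips ahead of it and the grasp point (between the pads) lies 8 mm behind it (r.tcp_to_tips is the distance from the TCP to the fingertips, in mm); z points along the fingers, y is the direction in which the jaws open and shut (so a half turn about z gives the same grasp; the last joint's range is limited). The gripper opens to 85 mm and grips with 20 to 120 N. Pads are 22 mm wide; open, the fingers measure 114 mm over their backs; the gripper's body (76 mm by 85 mm) begins 54 mm behind the grasp point. The pads swing forward as they close: fully open they stand 13 mm farther back than shut.
Start: joints at [1.505, 0.501, -0.427, 1.55, 0.221, 1.138, -0.21], TCP at [209.924, -615.168, 210.11] pointing down, gripper open.
Joint ranges: [-2.88, 2.88], [-0.31, 2.03], [-1.54, 1.56], [0.2, 2.42], [-1.41, 4.55], [0.19, 2.02], [-2.57, 2.57]. Speed limits (rad/s): [2.57, 2.57, 3.14, 3.14, 3.14, 3.14, 3.14].

INTERFACE

Orientations are given as a 3x3 rotation matrix whose columns are the frame's x, y, z axes.
In Python, from plant import status, read_camera, r, models gives the robot as it stands. The module is installed in compiled form; this text tells all that it offers.
- The arm moves only by the tool carry_out, never from a script. Its argument "steps" is a list of rows, each an object with "travel": the shift along the tool's x, y, z in mm, a list of three; "dr": the turn, a rotation vector about the tool's x, y, z in degrees, a list of three. A call has 1 to 5 rows; each row is the pose to reach, as a shift and turn from the pose commanded when the call began, along the tool's axes at that moment; what a row does not reach only later rows make up. A row lasts 1/8 s, in which the tool goes at most 62.5 mm and 10.7 degrees, less where a joint would pass 70% of its speed; a pose out of reach is approached as far as the arm can. A call with a gripper value outside its range is refused whole. "hand" is the opening, from 0 (shut) to 1 (fully open), set as the call begins (left out, the last holds). The fingers move at their own pace and stop on an object; "grip_force" is the grip in N (left out, the last holds). Time passes only in rows, so rows that repeat a pose let the fingers close. It gives the time, the measured TCP pose, the force and the opening at its end, in the units of the state.
- status.read_state(): the state, without advancing time (a new reading comes with each control period).
- read_camera(name): name is "scene" or "top" or "wrist"; returns a dict with "color" (384x512x3 uint8, red, green, blue), "z_map" (384x512 float32, mm along the optical axis (not along the pixel's ray), 0 where there is no reading), "camera_matrix" (3x3 intrinsics, pixels), "camera_from_world" (4x4, takes a point from world to camera coordinates). Camera axes: x right, y down, z forward; pixel columns grow to the right and rows downward; lengths in mm; the calibration is good to about 2 mm. A picture is of the moment at which its call begins.
- r.sign_off(): hands the job in, once; it reports no verdict.
Trained networks look in a picture, given as the dict that the camera call returned (one of the last four; its "shot" number tells which), for a name from the list of things; names that differ only in an ending like _2 or _b are one class to them, and where a whole thing is asked for, a point or a joint stands for the part that bears it (a point fixed in the world has none). Each returns a list of dicts, best first, with "confidence" (0 to 1); they miss things now and then, are a little off and sometimes report something else, mostly with a low value. They report only what shows in the picture. A call takes as long as a camera call. They do not tell look-alikes from the thing itself.
- models.masks_of(picture, thing): "region" (384x512 bool, what is visible of it).
- models.place_of(picture, thing): "point" ([x, y, z] in mm, in world coordinates, good to about 4 mm: a listed point, or the origin of a listed thing).
The state is a dict: "t": time; "qpos": joint angles; "joint_vel": joint speeds; "tau": joint torques, N m; "tcp_pos": TCP position; "eef_rot": TCP orientation; "wrist_force": force on the tool from outside, world axes, zero at the start; "wrist_torque": the same for the moment, N m; "finger_gap": finger opening in mm.
Only numpy, scipy, OpenCV 4.12 (cv2) and the standard library are available. Lean on these libraries where they do the work, as an engineer would, in place of code of your own. Each camera call takes 0.05 s, during which the arm holds its last target.

## Working session

There is one attempt and no reset: what is moved stays moved. The work goes in short steps, Python scripts to look and compute and a tool call to move; the robot and the scene stay as the last step left them, time stands still between calls to the robot, and variables do not carry over. Pictures are saved under pics/ and viewed, and the job is handed in when it is done.

Besides the shell and the picture viewer there is one more tool, called by a JSON object that holds its "api" and its "payload". carry_out: Moves the arm, as the interface text tells. Its arguments: {"type":"object","properties":{"steps":{"type":"array","items":{"type":"object","properties":{"travel":{"type":"array","items":{"type":"number"}},"dr":{"type":"array","items":{"type":"number"}}}}},"hand":{"type":"number"},"grip_force":{"type":"number"}},"required":["steps"]}

```bash
mkdir -p pics
cat > h.py <<'E'
import numpy as np, cv2
from plant import status, read_camera, r, models
def save(p,name): cv2.imwrite('pics/'+name+'.png', cv2.cvtColor(p['color'],cv2.COLOR_RGB2BGR))
def w(p,u,v,z=None):
    K=p['camera_matrix'];T=np.linalg.inv(p['camera_from_world'])
    d=z if z else p['z_map'][int(v),int(u)]
    c=np.array([(u-K[0,2])/K[0,0]*d,(v-K[1,2])/K[1,1]*d,d,1]);return (T@c)[:3]
def wz(p,u,v,h):
    K=p['camera_matrix'];T=np.linalg.inv(p['camera_from_world'])
    d=T[:3,:3]@np.array([(u-K[0,2])/K[0,0],(v-K[1,2])/K[1,1],1]);o=T[:3,3]
    return o+d*(h-o[2])/d[2]
E
python3 - <<'E'
from h import *
np.set_printoptions(precision=1,suppress=True)
s=status.read_state();print(s['t'],s['tcp_pos'],s['eef_rot'],s['wrist_force'],s['finger_gap'],r.tcp_to_tips)
for c in ['scene','top']:
    p=read_camera(c);save(p,c+'0')
    for t in ['deck','rack','rack_post','can_yellow','can_blue','load_mark','park_mark','reader','reader_window','jar','tip_box','petri_dish','vial','forceps','beaker','vial_rack']:
        print(c,t,[(np.array(d['point']),round(d['confidence'],2)) for d in models.place_of(p,t)][:3])
E
```

```text
0.0 [ 209.6 -614.5  209. ] [[ 0.9  0.3 -0. ]
 [ 0.3 -0.9  0. ]
 [ 0.  -0.  -1. ]] [ 0.2  1.  -0.4] 85.31184360665151 11.0
scene deck [(array([483.2, 116. ,   0.6]), 0.71), (array([ 664. , -218.4,   -3. ]), 0.32)]
scene rack [(array([482.1, 270.4,  10.6]), 0.89)]
scene rack_post [(array([482.5, 114.1,  84.4]), 0.65), (array([481.6, 272.1,  12.7]), 0.55)]
scene can_yellow [(array([486.1, 328.4,  14.2]), 0.78)]
scene can_blue [(array([624.3, 275.7,  -1.7]), 0.91), (array([487.1, 220.4,  22.7]), 0.77), (array([768.5, 122.8,  -2.7]), 0.72)]
scene load_mark []
scene park_mark []
scene reader [(array([ 489.7, -356.4,    1.8]), 0.94), (array([485. , 325.6,  17.3]), 0.42)]
scene reader_window [(array([ 493.8, -357.2,   52.1]), 0.83)]
scene jar [(array([ 708.8, -336.3,    2.1]), 0.82)]
scene tip_box [(array([767.8, 122.9,  -1.8]), 0.71), (array([486.4, 116.3,   2.1]), 0.67)]
scene petri_dish [(array([ 295.4, -326.1,   -0.7]), 0.85)]
scene vial [(array([ 663.9, -218.1,   -2.2]), 0.57)]
scene forceps []
scene beaker [(array([ 754.5, -205.9,    3.4]), 0.73), (array([485.7, 326.7,  19.4]), 0.29)]

[... 352 characters left out ...]
ray([481.1, 216. ,  20.2]), 0.63), (array([616.9, 275.9,  -1.9]), 0.52), (array([483.3, 113. ,  86.2]), 0.18)]
top load_mark []
top park_mark []
top reader [(array([ 490.2, -361.9,    0.9]), 0.6), (array([481. , 216.4,  21.9]), 0.37)]
top reader_window [(array([ 491.9, -360.8,   53.9]), 0.79)]
top jar [(array([ 713.2, -341.5,    0.5]), 0.92)]
top tip_box [(array([773.1, 121.9,   1.8]), 0.86)]
top petri_dish [(array([ 295. , -329.1,    1.7]), 0.77)]
top vial [(array([ 660.4, -216.2,   -1.1]), 0.42)]
top forceps [(array([293.3, 224.3,   0.1]), 0.54)]
top beaker [(array([ 751.6, -204.1,   -0.2]), 0.6), (array([ 713.3, -341.7,   -0.2]), 0.19)]
top vial_rack [(array([778.8, -32.1,  -0.5]), 0.92)]
```

View pics/scene0.png

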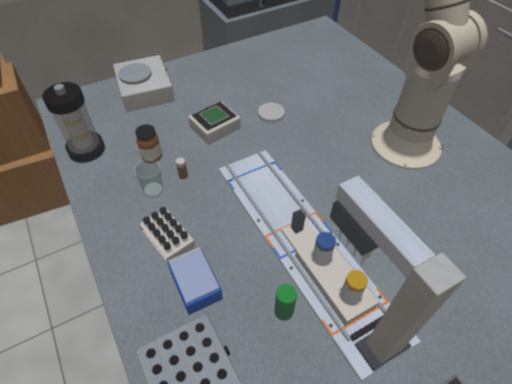

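View pics/top0.png

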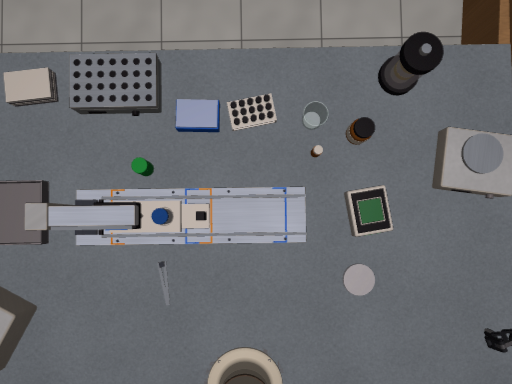

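The scene picture shows the rack on the orange mark, with the blue lid at about (325,242), the yellow lid at about (357,281), a green look-alike at about (286,301) and the post at about (298,220). In the top view the blue lines are at columns ~187 and ~286, and the post is at (201,216). Next I'll measure the marks and the lane angle.

Run:
```python
from h import *
np.set_printoptions(precision=1,suppress=True)
p=read_camera('top')
T=np.linalg.inv(p['camera_from_world']);print(T[:3])
hsv=cv2.cvtColor(p['color'],cv2.COLOR_RGB2HSV)
for nm,lo,hi in [('blue',(100,120,60),(130,255,255)),('orange',(5,120,100),(20,255,255))]:
    m=cv2.inRange(hsv,lo,hi)
    n,l,st,c=cv2.connectedComponentsWithStats(m)
    for i in range(1,n):
        x,y,ww,hh,a=st[i]
        if a>8 and 180<y<260:
            ys,xs=np.where(l==i);print(nm,st[i],wz(p,*c[i],12))
p2=read_camera('scene');hsv2=cv2.cvtColor(p2['color'],cv2.COLOR_RGB2HSV)
m=cv2.inRange(hsv2,(100,120,60),(130,255,255));n,l,st,c=cv2.connectedComponentsWithStats(m)
for i in range(1,n):
    if st[i][4]>8: print('scene blue',st[i],wz(p2,*c[i],12))
for t,pp in [('rack',p),('rack',p2),('deck',p),('rack_post',p)]:
    for d in models.masks_of(pp,t)[:1]:
        ys,xs=np.where(d['region']);print(t,d['confidence'],xs.min(),xs.max(),ys.min(),ys.max())
        q=np.array([w(pp,u,v) for u,v in zip(xs,ys)])
        if t=='deck':
            q=q[q[:,2]<30]; print(cv2.minAreaRect(q[:,:2].astype(np.float32)))
        if t=='rack':
            q=q[(q[:,2]>38)&(q[:,2]<46)]; print(cv2.minAreaRect(q[:,:2].astype(np.float32)),np.median(q,0))
        if t=='rack_post':
            q=q[q[:,2]>80]; print(q.min(0),q.max(0),q.mean(0))
big=cv2.resize(p['color'][170:260,60:320],None,fx=3,fy=3,interpolation=cv2.INTER_CUBIC)
cv2.imwrite('pics/lane.png',big[:,:,::-1])
```

```text
[[  -0.    -1.     0.1  467.5]
 [  -1.     0.     0.   -13.8]
 [  -0.    -0.1   -1.  1382.1]]
blue [273 187  13   3  26] [ 558.8 -111.9   12. ]
blue [185 189  13   6  23] [555.3 149.5  12. ]
blue [185 199   2   5  10] [524.6 158.8  12. ]
blue [285 198   2  34  50] [ 473.8 -127.    12. ]
blue [152 209  16  15 201] [483.  233.5  12. ]
blue [185 237  14   7  27] [408.2 145.6  12. ]
blue [274 240  13   3  20] [ 405.  -110.7   12. ]
orange [111 189  13   8  23] [557.3 358.9  12. ]
orange [199 188  13   7  34] [556.7  98.4  12. ]
orange [210 199   2  34  60] [486.8  87.2  12. ]
orange [200 236  12   8  27] [407.6 100.6  12. ]
orange [111 238  13   7  31] [407.9 358.7  12. ]
scene blue [335   0   4  13  27] [-344.2 -824.7   12. ]
scene blue [317 231  18  17 223] [434. 173.  12.]
scene blue [168 263  54  51 448] [778.8 161.9  12. ]
rack 0.98 112 209 201 233
((482.3614501953125, 266.2303771972656), (86.39797973632812, 191.78118896484375), 0.21956729888916016) [476.  236.3  41.6]
rack 0.95 281 378 209 324
((485.22271728515625, 236.837890625), (89.40122985839844, 270.2553405761719), 0.2989566922187805) [498.9 276.5  41.6]
deck 0.66 25 306 186 245
((483.7310485839844, 173.33042907714844), (720.0855712890625, 165.3102264404297), 89.71873474121094)
rack_post 0.56 121 208 201 232
[452.6 -13.8  81.3] [ 511.5  242.7 1382.1] [484.1 124.5 219.3]
```

View pics/lane.png

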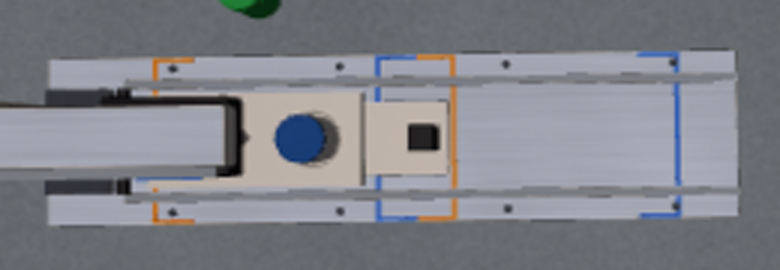

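Measurements:
- **Load origin:** about (482, 56).
- **Park origin:** about (482, 270), so the slide is about 214 mm in −y.
- **Lane yaw:** about 0°.

Now I'll plan the approach to the post.

```bash
cat >> h.py <<'E'
np.set_printoptions(precision=2,suppress=True)
def rel(target,yawx=0.0):
    """shift in tool axes and turn (deg) to get tool x at world yaw (deg), pointing down"""
    s=status.read_state();R=np.array(s['eef_rot']);c=np.array(s['tcp_pos'])
    a=np.radians(yawx);D=np.array([[np.cos(a),np.sin(a),0],[np.sin(a),-np.cos(a),0],[0,0,-1]])
    rv=cv2.Rodrigues(R.T@D)[0].ravel()
    print('t',s['t'],'tcp',c,'shift',R.T@(np.array(target)-c),'turn',np.degrees(rv),'F',np.array(s['wrist_force']),'gap',s['finger_gap'])
E
python3 -c "
from h import *
s=status.read_state();print(np.array(s['eef_rot']))
rel([480,-320,210]);rel([482,112,150])"
```

```text
[[ 0.95  0.32  0.  ]
 [ 0.32 -0.95 -0.  ]
 [ 0.    0.   -1.  ]]
t 2.0 tcp [ 209.93 -615.18  210.11] shift [ 350.93 -192.14    0.11] turn [ 0.   -0.   18.84] F [-0.22 -0.42 -0.65] gap 85.67669589485294
t 2.0 tcp [ 209.93 -615.18  210.11] shift [ 492.33 -600.35   60.1 ] turn [ 0.   -0.   18.84] F [-0.22 -0.42 -0.65] gap 85.67669589485294
```

{"api": "carry_out", "payload": {"steps": [{"travel": [50,-27,-4],"dr": [0,0,4]},{"travel": [100,-55,-8],"dr": [0,0,8]},{"travel": [150,-82,-10],"dr": [0,0,12]},{"travel": [200,-110,-10],"dr": [0,0,16]},{"travel": [250,-137,-10],"dr": [0,0,18.84]}], "hand": 1}}

```text
t: 2.62
tcp_pos: [403.4, -403.4, 220.5]
eef_rot: [[1.0, -0.002, 0.0], [-0.002, -1.0, -0.001], [0.0, 0.001, -1.0]]
wrist_force: [0.5, 0.2, 0.0]
finger_gap: 85.2
```

```bash
python3 -c "
from h import *
rel([482,112,200])"
```

```text
t 2.625 tcp [ 403.44 -403.4   220.48] shift [  77.56 -515.56   20.15] turn [ 0.04 -0.03 -0.11] F [0.47 0.24 0.02] gap 85.17556413362117
```

{"api": "carry_out", "payload": {"steps": [{"travel": [20,-57,0]},{"travel": [40,-114,0]},{"travel": [60,-172,0]},{"travel": [70,-232,0]},{"travel": [77,-292,0]}]}}

```text
$.steps[0]: bad value
```

{"api": "carry_out", "payload": {"steps": [{"travel": [0,-57,0]},{"travel": [0,-115,10]},{"travel": [0,-170,30]},{"travel": [0,-205,50]},{"travel": [0,-205,50]}]}}

```text
$.steps[0]: bad value
```

```bash
python3 -c "
from h import *
rel([482,112,57])
p=read_camera('wrist');save(p,'w1')
print([(np.array(d['point']),d['confidence']) for d in models.place_of(p,'rack_post')])
d=models.masks_of(p,'rack_post')
z=p['z_map'];import sys
T=np.linalg.inv(p['camera_from_world']);K=p['camera_matrix']
v,u=np.mgrid[0:384,0:512];P=np.stack([(u-K[0,2])/K[0,0]*z,(v-K[1,2])/K[1,1]*z,z],-1)@T[:3,:3].T+T[:3,3]
m=(z>0)&(abs(P[...,0]-482)<40)&(abs(P[...,1]-112)<40)&(P[...,2]>78)&(P[...,2]<95)
q=P[m];print(len(q),q.min(0),q.max(0),q.mean(0))
"
```

```text
t 2.625 tcp [ 403.44 -403.4   220.48] shift [  77.5  -515.66  163.15] turn [ 0.04 -0.03 -0.11] F [0.47 0.24 0.02] gap 85.17556413362117
[]Traceback (most recent call last):
  File "<string>", line 11, in <module>
    q=P[m];print(len(q),q.min(0),q.max(0),q.mean(0))
                        ~~~~~^^^
    return umr_minimum(a, axis, None, out, keepdims, initial, where)
ValueError: zero-size array to reduction operation minimum which has no identity
```

View pics/w1.png

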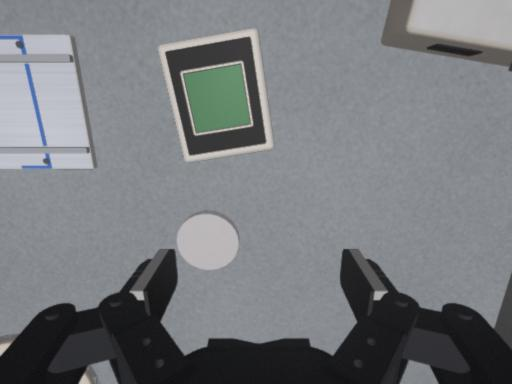

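Both calls were refused because each row needs both keys, so nothing moved. The wrist view shows the reader glass at about (217,98).

{"api": "carry_out", "payload": {"steps": [{"travel": [20,-57,0],"dr": [0,0,0]},{"travel": [40,-114,0],"dr": [0,0,0]},{"travel": [60,-172,0],"dr": [0,0,0]},{"travel": [70,-232,0],"dr": [0,0,0]},{"travel": [77,-292,0],"dr": [0,0,0]}]}}

```text
t: 3.4
tcp_pos: [479.5, -112.3, 220.4]
eef_rot: [[1.0, -0.002, 0.001], [-0.002, -1.0, -0.001], [0.001, 0.001, -1.0]]
wrist_force: [2.0, 0.4, 0.0]
finger_gap: 85.4
```

{"api": "carry_out", "payload": {"steps": [{"travel": [0,-57,0],"dr": [0,0,0]},{"travel": [0,-115,10],"dr": [0,0,0]},{"travel": [0,-160,30],"dr": [0,0,0]},{"travel": [0,-185,50],"dr": [0,0,0]},{"travel": [0,-185,50],"dr": [0,0,0]}]}}

```text
t: 4.03
tcp_pos: [478.2, 73.2, 169.0]
eef_rot: [[1.0, 0.003, -0.003], [0.003, -1.0, 0.0], [-0.003, -0.0, -1.0]]
wrist_force: [-0.1, -1.7, 0.4]
finger_gap: 85.5
```

```bash
cat >> h.py <<'E'
def cloud(p):
    z=p['z_map'];T=np.linalg.inv(p['camera_from_world']);K=p['camera_matrix']
    v,u=np.mgrid[0:384,0:512];P=np.stack([(u-K[0,2])/K[0,0]*z,(v-K[1,2])/K[1,1]*z,z],-1)@T[:3,:3].T+T[:3,3]
    P[z<=0]=1e4
    return P
E
python3 -c "
from h import *
rel([482,112,57])
p=read_camera('wrist');save(p,'w1')
print([(np.array(d['point']),d['confidence']) for d in models.place_of(p,'rack_post')])
P=cloud(p)
m=(abs(P[...,0]-482)<40)&(abs(P[...,1]-112)<40)&(P[...,2]>78)&(P[...,2]<95)
q=P[m]
if len(q):print(len(q),q.min(0),q.max(0),q.mean(0))
"
```

```text
t 4.025 tcp [478.19  73.21 169.01] shift [  4.22 -38.72 112.02] turn [-0.03  0.15  0.18] F [-0.09 -1.69  0.37] gap 85.50713016919528
[(array([483.9, 108.1,  89.9]), 0.68)]
720 [470.17 100.81  78.03] [494.16 124.79  89.53] [483.17 112.28  86.62]
```

View pics/w1.png

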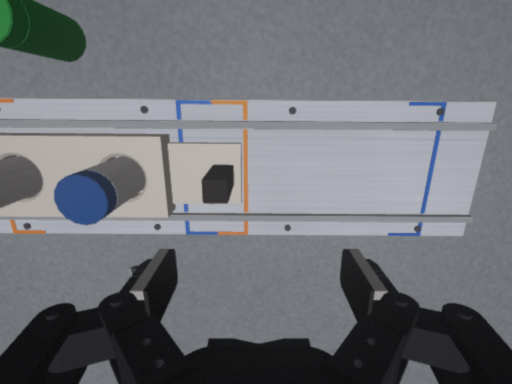

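The post centre is at about (482, 112.5). In the picture the post is at about (217,183), and the blue line across the lane is at about (432,165). Now I'll go down to it.

{"api": "carry_out", "payload": {"steps": [{"travel": [4,-39,10],"dr": [0,0,0]},{"travel": [4,-39,45],"dr": [0,0,0]},{"travel": [4,-39,80],"dr": [0,0,0]},{"travel": [4,-39,109],"dr": [0,0,0]},{"travel": [4,-39,109],"dr": [0,0,0]}]}}

```text
t: 4.75
tcp_pos: [482.5, 108.7, 60.0]
eef_rot: [[1.0, -0.003, -0.003], [-0.003, -1.0, -0.001], [-0.003, 0.001, -1.0]]
wrist_force: [-0.4, -0.2, -0.3]
finger_gap: 85.6
```

```bash
python3 -c "
from h import *
rel([482.2,112.6,58])
p=read_camera('wrist');save(p,'w2')
"
```

```text
t 4.75 tcp [482.51 108.71  59.97] shift [-0.31 -3.89  1.96] turn [ 0.08  0.19 -0.17] F [-0.39 -0.19 -0.28] gap 85.58480231605769
```

View pics/w2.png

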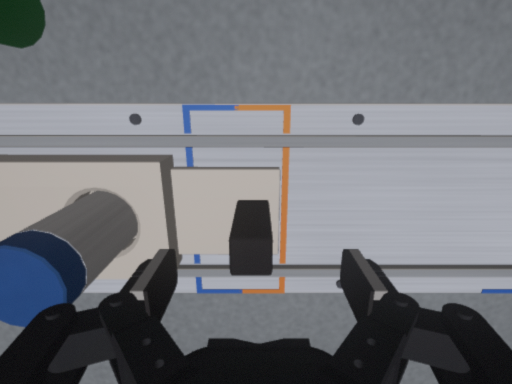

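The post is between the jaws, at about (251,237). I'll close on it.

{"api": "carry_out", "payload": {"steps": [{"travel": [0,-4,0],"dr": [0,0,0]},{"travel": [0,-4,0],"dr": [0,0,0]},{"travel": [0,-4,0],"dr": [0,0,0]},{"travel": [0,-4,0],"dr": [0,0,0]},{"travel": [0,-4,0],"dr": [0,0,0]}], "hand": 0, "grip_force": 60}}

```text
t: 5.42
tcp_pos: [483.9, 114.2, 62.1]
eef_rot: [[1.0, -0.001, 0.001], [-0.001, -1.0, -0.002], [0.001, 0.002, -1.0]]
wrist_force: [-1.2, -2.7, 8.8]
finger_gap: 21.4
```

```bash
python3 -c "
from h import *
rel([482.2,112.6,58])
p=read_camera('wrist')
P=cloud(p)
hsv=cv2.cvtColor(p['color'],cv2.COLOR_RGB2HSV)
m=cv2.inRange(hsv,(5,120,100),(20,255,255))>0
m&=(abs(P[...,0]-482)<35)
q=P[m];print('orange -y line',np.median(q,0),len(q))
"
```

```text
t 5.425 tcp [483.87 114.23  62.12] shift [-1.67  1.63  4.12] turn [ 0.1  -0.06 -0.03] F [-1.22 -2.7   8.82] gap 21.432115395517904
orange -y line [489.4   88.5   12.87] 354
```

The post is held and there is a slight downward push. I'll start the slide gently.

{"api": "carry_out", "payload": {"steps": [{"travel": [0,5,0],"dr": [0,0,0]},{"travel": [0,15,0],"dr": [0,0,0]},{"travel": [0,28,0],"dr": [0,0,0]},{"travel": [0,41,0],"dr": [0,0,0]},{"travel": [0,54,0],"dr": [0,0,0]}]}}

```text
t: 6.1
tcp_pos: [484.6, 64.3, 62.2]
eef_rot: [[1.0, 0.002, 0.003], [0.002, -1.0, 0.004], [0.003, -0.004, -1.0]]
wrist_force: [-0.8, 7.6, 2.8]
finger_gap: 21.5
```

{"api": "carry_out", "payload": {"steps": [{"travel": [0,13,0],"dr": [0,0,0]},{"travel": [0,26,0],"dr": [0,0,0]},{"travel": [0,39,0],"dr": [0,0,0]},{"travel": [0,52,0],"dr": [0,0,0]},{"travel": [0,65,0],"dr": [0,0,0]}]}}

```text
t: 6.72
tcp_pos: [484.7, -0.6, 62.1]
eef_rot: [[1.0, 0.003, 0.003], [0.003, -1.0, 0.004], [0.003, -0.004, -1.0]]
wrist_force: [-0.4, 8.5, 4.3]
finger_gap: 21.4
```

{"api": "carry_out", "payload": {"steps": [{"travel": [0,13,0],"dr": [0,0,0]},{"travel": [0,26,0],"dr": [0,0,0]},{"travel": [0,39,0],"dr": [0,0,0]},{"travel": [0,52,0],"dr": [0,0,0]},{"travel": [0,62,0],"dr": [0,0,0]}]}}

```text
t: 7.35
tcp_pos: [484.9, -62.8, 62.1]
eef_rot: [[1.0, 0.002, 0.003], [0.002, -1.0, 0.003], [0.003, -0.003, -1.0]]
wrist_force: [0.8, 9.5, 5.9]
finger_gap: 21.3
```

{"api": "carry_out", "payload": {"steps": [{"travel": [0,10,0],"dr": [0,0,0]},{"travel": [0,17,0],"dr": [0,0,0]},{"travel": [0,23,0],"dr": [0,0,0]},{"travel": [0,25,0],"dr": [0,0,0]},{"travel": [0,25,0],"dr": [0,0,0]}]}}

```text
t: 7.98
tcp_pos: [484.9, -87.7, 62.1]
eef_rot: [[1.0, 0.002, 0.003], [0.002, -1.0, 0.003], [0.003, -0.003, -1.0]]
wrist_force: [-0.5, 6.9, 6.2]
finger_gap: 21.5
```

```bash
cat > m.py <<'E'
from h import *
import sys
rel([482.2,-104,58])
p=read_camera('wrist');save(p,sys.argv[1]);q=read_camera('top');save(q,sys.argv[1]+'t')
P=cloud(p)
hsv=cv2.cvtColor(p['color'],cv2.COLOR_RGB2HSV)
m=(cv2.inRange(hsv,(100,120,60),(130,255,255))>0)&(abs(P[...,0]-482)<40)&(P[...,2]<20)
a=P[m]
for n,sel in [('-y',a[:,1]<0),('+y',a[:,1]>0)]:
  if sel.any(): print(n,np.median(a[sel],0),sel.sum())
for pp in (p,q):
  for t in ['rack','can_yellow','can_blue','rack_post','load_mark']:
    print(t,[(np.array(d['point']),round(d['confidence'],2)) for d in models.place_of(pp,t)][:2])
c=cv2.resize(q['color'][170:260,60:320],None,fx=3,fy=3,interpolation=cv2.INTER_CUBIC)
cv2.imwrite('pics/%sl.png'%sys.argv[1],c[:,:,::-1])
E
python3 m.py s1
```

```text
t 7.975 tcp [484.86 -87.69  62.13] shift [-2.71 16.32  4.07] turn [-0.16 -0.17  0.13] F [-0.54  6.94  6.21] gap 21.50673956000634
-y [ 487.94 -125.32   12.98] 426
rack [(array([483.8,  74.9,  14.8]), 0.77)]
can_yellow []
can_blue [(array([483.5,  14.3,  17.8]), 0.79)]
rack_post [(array([483.5, -91.9,  88.5]), 0.78)]
load_mark []
rack [(array([484.7,  73.4,   8.6]), 0.94)]
can_yellow [(array([770.1, 121.6,  -2.8]), 0.74), (array([483.3, 125.5,  21.8]), 0.49)]
can_blue [(array([617.3, 276.4,   3.6]), 0.89), (array([484. ,  16.6,  20.5]), 0.61)]
rack_post []
load_mark []
```

View pics/s1.png

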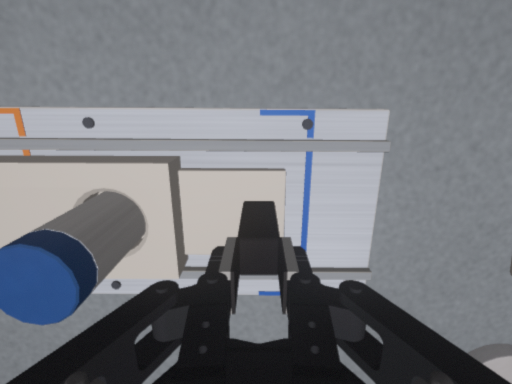

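View pics/s1l.png

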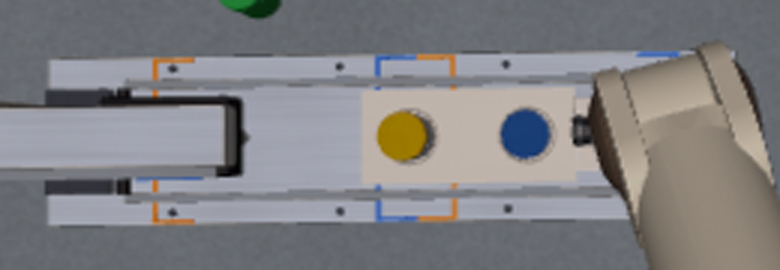

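The cans stand in the rack, the post is gripped, and the rack end at about (285,230) is still short of the blue line at about (308,200). About 14 mm remain.

{"api": "carry_out", "payload": {"steps": [{"travel": [0,4,0],"dr": [0,0,0]},{"travel": [0,9,0],"dr": [0,0,0]},{"travel": [0,13,0],"dr": [0,0,0]},{"travel": [0,14,0],"dr": [0,0,0]},{"travel": [0,14,0],"dr": [0,0,0]}]}}

```text
t: 9.2
tcp_pos: [484.9, -101.3, 62.1]
eef_rot: [[1.0, 0.003, 0.003], [0.003, -1.0, 0.003], [0.003, -0.003, -1.0]]
wrist_force: [0.1, 8.8, 6.1]
finger_gap: 21.3
```

```bash
python3 m.py s2
```

```text
t 9.2 tcp [ 484.86 -101.3    62.13] shift [-2.68  2.71  4.12] turn [-0.18 -0.17  0.16] F [0.11 8.75 6.06] gap 21.32521095077288
-y [ 492.57 -125.3    12.87] 374
rack []
can_yellow []
can_blue [(array([481.2,   3.3,  20.1]), 0.68)]
rack_post [(array([ 481.2, -105.7,   89. ]), 0.91)]
load_mark []
rack [(array([485.8,  61.1,  10.9]), 0.92)]
can_yellow [(array([486.1, 110.3,  20.9]), 0.76)]
can_blue [(array([779.5, -33. ,  -0.9]), 0.74), (array([616.2, 271.1,  -0.1]), 0.63)]
rack_post []
load_mark []
```

View pics/s2.png

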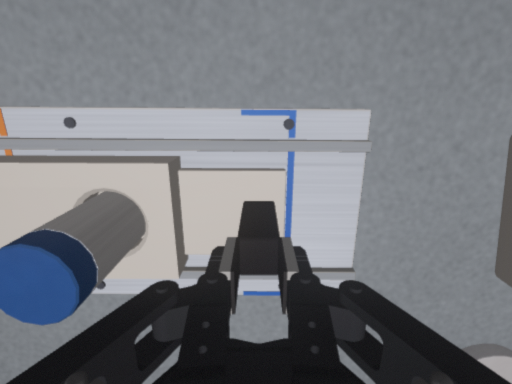

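View pics/s2l.png

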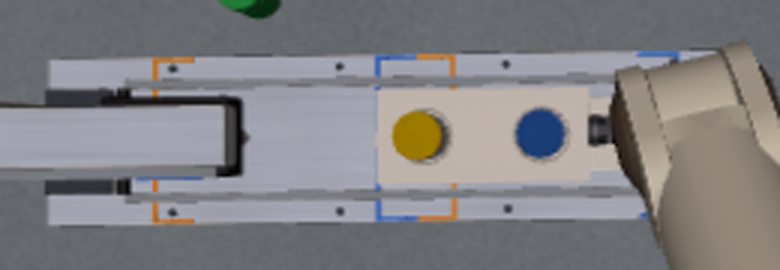

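The rack end at about (285,215) sits just inside the blue line at about (290,200), and in the top view the other end meets its blue line. I'll release the post and rise.

{"api": "carry_out", "payload": {"steps": [{"travel": [0,0,0],"dr": [0,0,0]},{"travel": [0,0,0],"dr": [0,0,0]},{"travel": [0,0,0],"dr": [0,0,0]},{"travel": [0,0,0],"dr": [0,0,0]},{"travel": [0,0,-10],"dr": [0,0,0]}], "hand": 1}}

```text
t: 10.42
tcp_pos: [482.5, -104.8, 70.9]
eef_rot: [[1.0, -0.0, -0.002], [-0.0, -1.0, 0.0], [-0.002, -0.0, -1.0]]
wrist_force: [-0.2, 0.1, 0.4]
finger_gap: 85.6
```

{"api": "carry_out", "payload": {"steps": [{"travel": [0,0,-50],"dr": [0,0,0]},{"travel": [0,0,-100],"dr": [0,0,0]},{"travel": [0,-50,-118],"dr": [0,0,0]},{"travel": [0,-100,-118],"dr": [0,0,0]},{"travel": [0,-100,-118],"dr": [0,0,0]}]}}

```text
t: 11.05
tcp_pos: [483.5, -0.2, 190.6]
eef_rot: [[1.0, 0.007, 0.002], [0.007, -1.0, 0.001], [0.002, -0.001, -1.0]]
wrist_force: [0.1, -0.7, -0.3]
finger_gap: 85.1
```

```bash
cat > n.py <<'E'
from h import *
import sys
rel([483,110,95])
p=read_camera('wrist');save(p,sys.argv[1])
P=cloud(p)
hsv=cv2.cvtColor(p['color'],cv2.COLOR_RGB2HSV)
for n,lo,hi in [('yellow',(18,150,80),(32,255,255)),('blue',(105,150,50),(125,255,255))]:
  m=(cv2.inRange(hsv,lo,hi)>0)&(P[...,2]>105)&(P[...,2]<400)
  if m.sum()>50:
    a=P[m]; top=a[a[:,2]>np.percentile(a[:,2],90)-4]
    (c,rr)=cv2.minEnclosingCircle(top[:,:2].astype(np.float32)); print(n,'lid circle',c,rr,top[:,2].mean(),len(top))
for t in ['rack','can_yellow','can_blue','rack_post']:
    print(t,[(np.array(d['point']),round(d['confidence'],2)) for d in models.place_of(p,t)][:2])
E
python3 n.py y1
```

```text
t 11.05 tcp [483.46  -0.23 190.59] shift [   0.15 -110.15   95.67] turn [-0.05 -0.13  0.43] F [ 0.09 -0.74 -0.31] gap 85.08262679368787
yellow lid circle (483.64404296875, 112.51631927490234) 21.130138397216797 115.0594382739198 1568
rack [(array([484. ,  62.9,   8.9]), 0.64)]
can_yellow [(array([483.7, 109.1,  20.2]), 0.67)]
can_blue [(array([481.3,  -0.2,  19. ]), 0.78), (array([618.1, 276.1,  -0.9]), 0.73)]
rack_post [(array([ 481. , -103.9,   87.3]), 0.87)]
```

View pics/y1.png

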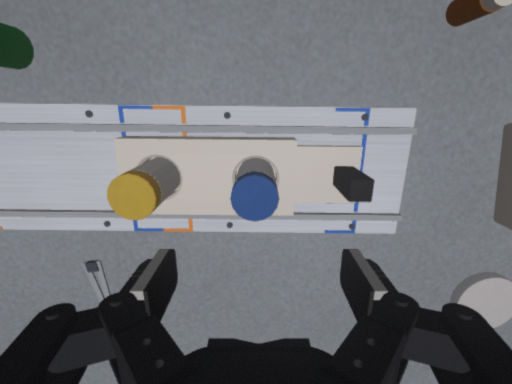

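The rack lies between both blue lines (columns ~125 and ~362). The yellow lid is at (484, 112.5) and the post is released. Now I'll go over the yellow can.

{"api": "carry_out", "payload": {"steps": [{"travel": [0,-55,0],"dr": [0,0,0]},{"travel": [0,-110,10],"dr": [0,0,0]},{"travel": [0,-112,45],"dr": [0,0,0]},{"travel": [0,-112,80],"dr": [0,0,0]},{"travel": [0,-112,105],"dr": [0,0,0]}]}}

```text
t: 11.92
tcp_pos: [482.8, 105.8, 82.3]
eef_rot: [[1.0, -0.002, -0.002], [-0.002, -1.0, -0.001], [-0.002, 0.001, -1.0]]
wrist_force: [0.6, 0.3, 0.5]
finger_gap: 85.5
```

{"api": "carry_out", "payload": {"steps": [{"travel": [0,0,0],"dr": [0,0,0]},{"travel": [0,0,0],"dr": [0,0,0]}]}}

```text
t: 12.18
tcp_pos: [484.0, 106.9, 84.8]
eef_rot: [[1.0, -0.001, 0.001], [-0.001, -1.0, 0.0], [0.001, -0.0, -1.0]]
wrist_force: [0.0, 0.1, 0.3]
finger_gap: 85.3
```

```bash
python3 n.py y2
```

```text
t 12.175 tcp [484.03 106.86  84.79] shift [ -1.02  -3.14 -10.21] turn [-0.01 -0.04 -0.06] F [0.04 0.08 0.3 ] gap 85.29202031833915
yellow lid circle (483.90478515625, 113.51325988769531) 21.541011810302734 115.1614453308233 4442
blue lid circle (482.953857421875, 4.04559850692749) 22.074098587036133 115.374848549824 4316
rack [(array([485.4,  62.3,  12.6]), 0.65), (array([481.3, 109.8,  16.9]), 0.52)]
can_yellow [(array([481.5, 110.8,  20.3]), 0.95)]
can_blue [(array([484.1,   1.4,  19. ]), 0.8), (array([618.2, 277.3,   1.8]), 0.61)]
rack_post []
```

View pics/y2.png

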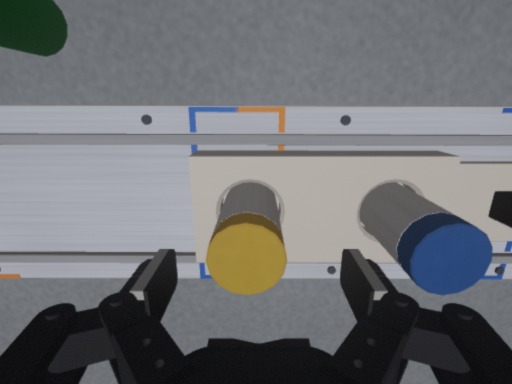

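The yellow can at (247,255) is slightly left of the jaw centre, so I'll shift 6 mm and close.

{"api": "carry_out", "payload": {"steps": [{"travel": [0,-6,0],"dr": [0,0,0]},{"travel": [0,-6,0],"dr": [0,0,0]}]}}

```text
t: 12.68
tcp_pos: [483.4, 114.1, 84.4]
eef_rot: [[1.0, 0.001, 0.001], [0.001, -1.0, 0.0], [0.001, -0.0, -1.0]]
wrist_force: [1.0, 0.6, -0.2]
finger_gap: 85.5
```

{"api": "carry_out", "payload": {"steps": [{"travel": [0,0,0],"dr": [0,0,0]},{"travel": [0,0,0],"dr": [0,0,0]},{"travel": [0,0,0],"dr": [0,0,0]},{"travel": [0,0,0],"dr": [0,0,0]},{"travel": [0,0,0],"dr": [0,0,0]}], "hand": 0, "grip_force": 50}}

```text
t: 13.3
tcp_pos: [483.5, 113.3, 84.5]
eef_rot: [[1.0, 0.0, 0.001], [0.0, -1.0, -0.0], [0.001, 0.0, -1.0]]
wrist_force: [-1.4, 0.2, 5.7]
finger_gap: 41.5
```

```bash
python3 n.py y3
```

```text
t 13.3 tcp [483.5  113.3   84.49] shift [ -0.49   3.3  -10.51] turn [ 0.01 -0.03  0.  ] F [-1.39  0.22  5.74] gap 41.4557073074323
yellow lid circle (483.6326599121094, 113.32428741455078) 21.936859130859375 115.20442621998947 4540
blue lid circle (483.35272216796875, 4.102206707000732) 21.667503356933594 115.39800181497675 4309
rack [(array([485.6,  60.9,  11.2]), 0.73)]
can_yellow [(array([481.5, 109. ,  23.7]), 0.58)]
can_blue [(array([619.2, 276. ,  -2.2]), 0.98), (array([481.5,   3. ,  18.4]), 0.7)]
rack_post []
```

View pics/y3.png

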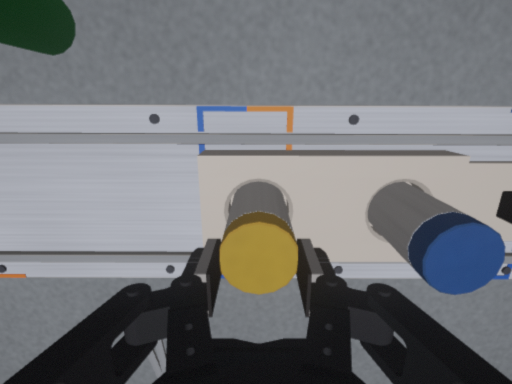

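The yellow can is gripped at (259,250). I'll lift it straight up.

{"api": "carry_out", "payload": {"steps": [{"travel": [0,0,-8],"dr": [0,0,0]},{"travel": [0,0,-20],"dr": [0,0,0]},{"travel": [0,0,-35],"dr": [0,0,0]},{"travel": [0,0,-50],"dr": [0,0,0]},{"travel": [0,0,-60],"dr": [0,0,0]}]}}

```text
t: 14.18
tcp_pos: [483.8, 113.3, 145.6]
eef_rot: [[1.0, -0.0, 0.002], [-0.0, -1.0, 0.0], [0.002, -0.0, -1.0]]
wrist_force: [-0.4, -0.1, -5.8]
finger_gap: 41.4
```

{"api": "carry_out", "payload": {"steps": [{"travel": [0,0,0],"dr": [0,0,0]},{"travel": [0,0,0],"dr": [0,0,0]},{"travel": [0,0,0],"dr": [0,0,0]},{"travel": [0,0,0],"dr": [0,0,0]}]}}

```text
t: 14.68
tcp_pos: [482.9, 113.2, 143.7]
eef_rot: [[1.0, 0.0, -0.001], [0.0, -1.0, 0.0], [-0.001, -0.0, -1.0]]
wrist_force: [-0.5, -0.0, -6.1]
finger_gap: 41.3
```

Run:
```python
from h import *
f=[]
for i in range(4):
    f.append(status.read_state()['wrist_force']); p=read_camera('wrist')
print(np.array(f),status.read_state()['tau'])
q=read_camera('scene');save(q,'y4s');save(p,'y4')
```

```text
[[-0.52 -0.04 -6.12]
 [-0.12 -0.05 -4.98]
 [ 0.72 -0.51 -4.49]
 [-0.02  0.84 -5.43]] [  0.   -41.11  -7.98 -25.49   0.01   0.01  -0.  ]
```

View pics/y4s.png

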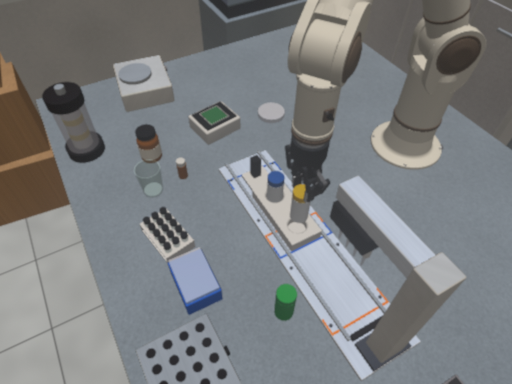

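View pics/y4.png

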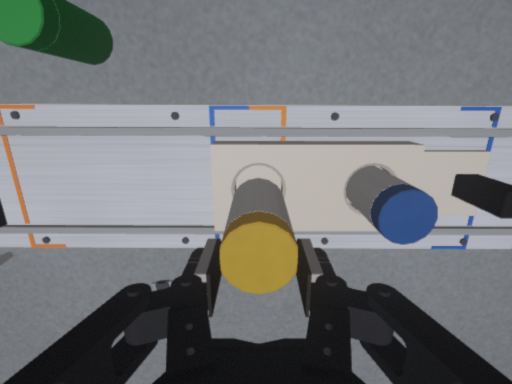

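The yellow can is lifted and clear of its nest at (260,187). It reads about 5.3 N, or 0.54 kg, which puts it in the heavy range. I'll put it back.

{"api": "carry_out", "payload": {"steps": [{"travel": [0,0,14],"dr": [0,0,0]},{"travel": [0,0,28],"dr": [0,0,0]},{"travel": [0,0,41],"dr": [0,0,0]},{"travel": [0,0,52],"dr": [0,0,0]},{"travel": [0,0,59],"dr": [0,0,0]}]}}

```text
t: 15.55
tcp_pos: [482.9, 113.4, 84.3]
eef_rot: [[1.0, 0.0, -0.001], [0.0, -1.0, 0.0], [-0.001, -0.0, -1.0]]
wrist_force: [-11.3, 0.2, 47.9]
finger_gap: 41.3
```

{"api": "carry_out", "payload": {"steps": [{"travel": [0,0,0.5],"dr": [0,0,0]},{"travel": [0,0,1],"dr": [0,0,0]},{"travel": [0,0,1],"dr": [0,0,0]}]}}

```text
t: 15.92
tcp_pos: [483.9, 113.6, 84.6]
eef_rot: [[1.0, 0.0, 0.001], [0.0, -1.0, 0.0], [0.001, -0.0, -1.0]]
wrist_force: [-0.7, 0.0, -0.8]
finger_gap: 41.6
```

```bash
python3 n.py y5
```

```text
t 15.925 tcp [483.88 113.59  84.58] shift [ -0.87   3.59 -10.42] turn [-0.02 -0.07  0.01] F [-0.75  0.01 -0.8 ] gap 41.610962834036194
yellow lid circle (483.8116760253906, 113.6671142578125) 22.301158905029297 115.24268440952801 4527
blue lid circle (482.9054870605469, 3.9783315658569336) 21.774267196655273 115.38679315079293 4300
rack [(array([481.8,  62.1,  10.5]), 0.88)]
can_yellow [(array([483.7, 111.2,  18.7]), 0.6)]
can_blue [(array([617.5, 275.9,  -0.5]), 0.83), (array([482.1,   2.8,  18.8]), 0.81)]
rack_post []
```

View pics/y5.png

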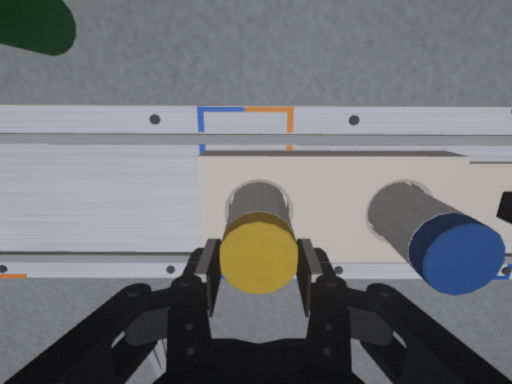

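The yellow can is seated again with its lid at z = 115.2, as before. I'll release it and go to the blue can, about 110 mm in −y.

{"api": "carry_out", "payload": {"steps": [{"travel": [0,0,0],"dr": [0,0,0]},{"travel": [0,0,0],"dr": [0,0,0]},{"travel": [0,0,0],"dr": [0,0,0]},{"travel": [0,0,0],"dr": [0,0,0]},{"travel": [0,0,-20],"dr": [0,0,0]}], "hand": 1}}

```text
t: 16.8
tcp_pos: [481.9, 112.9, 103.7]
eef_rot: [[1.0, 0.0, -0.003], [0.0, -1.0, -0.0], [-0.003, 0.0, -1.0]]
wrist_force: [0.4, -0.3, 1.0]
finger_gap: 85.6
```

{"api": "carry_out", "payload": {"steps": [{"travel": [0,0,-45],"dr": [0,0,0]},{"travel": [0,10,-70],"dr": [0,0,0]},{"travel": [0,60,-80],"dr": [0,0,0]},{"travel": [0,110,-80],"dr": [0,0,0]},{"travel": [0,110,-80],"dr": [0,0,0]}]}}

```text
t: 17.42
tcp_pos: [483.5, -1.5, 185.2]
eef_rot: [[1.0, -0.008, 0.001], [-0.008, -1.0, -0.002], [0.001, 0.002, -1.0]]
wrist_force: [0.3, -0.6, -0.8]
finger_gap: 85.4
```

{"api": "carry_out", "payload": {"steps": [{"travel": [0,0,30],"dr": [0,0,0]},{"travel": [0,0,60],"dr": [0,0,0]},{"travel": [0,0,90],"dr": [0,0,0]},{"travel": [0,0,100],"dr": [0,0,0]},{"travel": [0,0,100],"dr": [0,0,0]}]}}

```text
t: 18.05
tcp_pos: [483.3, 4.1, 84.5]
eef_rot: [[1.0, 0.001, -0.0], [0.001, -1.0, 0.001], [-0.0, -0.001, -1.0]]
wrist_force: [-0.6, -0.3, -0.0]
finger_gap: 85.6
```

```bash
python3 n.py b1
```

```text
t 18.05 tcp [483.32   4.07  84.48] shift [  -0.21 -105.93  -10.46] turn [-0.03  0.02  0.06] F [-0.59 -0.29 -0.02] gap 85.55769753441737
yellow lid circle (484.05126953125, 112.98641204833984) 21.99163246154785 114.94109529457188 4639
blue lid circle (486.23443603515625, -13.815485000610352) 38.235713958740234 115.25523827233069 3758
rack [(array([ 483.9, -107.8,   87.5]), 0.75), (array([481.6,  59.6,  13.5]), 0.74)]
can_yellow [(array([483.4, 111.9,  19.8]), 0.88)]
can_blue [(array([484.3,   0.3,  21.2]), 0.55)]
rack_post [(array([ 484.6, -104.2,   91. ]), 0.63)]
```

View pics/b1.png

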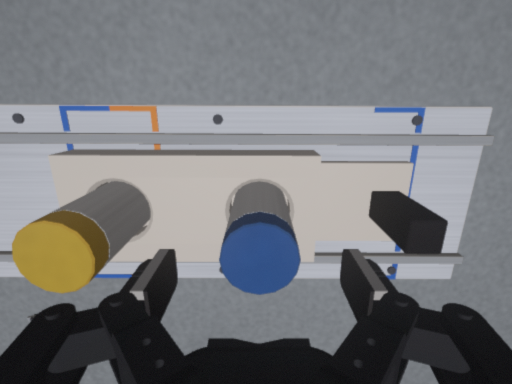

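The yellow can stands back in its nest at about (118,210). The blue can is centred between the jaws at (260,250), so I'll grip and lift it.

{"api": "carry_out", "payload": {"steps": [{"travel": [0,0,0],"dr": [0,0,0]},{"travel": [0,0,0],"dr": [0,0,0]},{"travel": [0,0,0],"dr": [0,0,0]},{"travel": [0,0,0],"dr": [0,0,0]},{"travel": [0,0,0],"dr": [0,0,0]}], "hand": 0, "grip_force": 50}}

```text
t: 18.92
tcp_pos: [483.7, 3.2, 84.7]
eef_rot: [[1.0, 0.0, 0.001], [0.0, -1.0, -0.0], [0.001, 0.0, -1.0]]
wrist_force: [-1.8, 0.3, 6.2]
finger_gap: 41.3
```

{"api": "carry_out", "payload": {"steps": [{"travel": [0,0,-8],"dr": [0,0,0]},{"travel": [0,0,-20],"dr": [0,0,0]},{"travel": [0,0,-35],"dr": [0,0,0]},{"travel": [0,0,-50],"dr": [0,0,0]},{"travel": [0,0,-60],"dr": [0,0,0]}]}}

```text
t: 19.55
tcp_pos: [483.8, 3.2, 145.6]
eef_rot: [[1.0, -0.0, 0.002], [-0.0, -1.0, -0.0], [0.002, 0.0, -1.0]]
wrist_force: [0.8, 0.3, -2.7]
finger_gap: 41.5
```

{"api": "carry_out", "payload": {"steps": [{"travel": [0,0,0],"dr": [0,0,0]},{"travel": [0,0,0],"dr": [0,0,0]},{"travel": [0,0,0],"dr": [0,0,0]},{"travel": [0,0,0],"dr": [0,0,0]}]}}

```text
t: 20.05
tcp_pos: [483.0, 3.3, 143.7]
eef_rot: [[1.0, 0.0, -0.001], [0.0, -1.0, 0.0], [-0.001, -0.0, -1.0]]
wrist_force: [-0.5, -0.3, -2.6]
finger_gap: 41.2
```

Run:
```python
from h import *
f=[]
for i in range(5):
    f.append(status.read_state()['wrist_force']); p=read_camera('wrist')
print(np.array(f))
save(p,'b2')
```

```text
[[-0.54 -0.27 -2.57]
 [-0.93 -1.29 -1.3 ]
 [ 0.03  0.27 -3.14]
 [-0.45  0.18 -2.9 ]
 [-1.05  0.14 -3.02]]
```

View pics/b2.png

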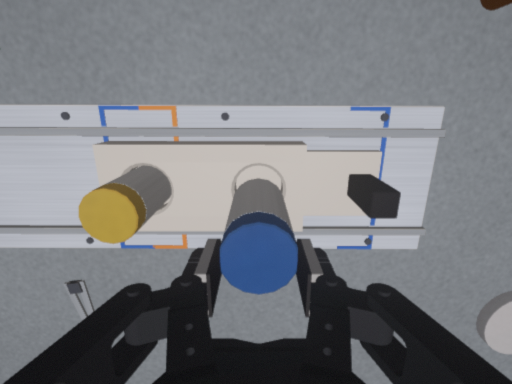

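The blue can is clear of its nest and reads about 2.6 N, or 0.26 kg, against 5.3 N for yellow, so yellow is the heavier. I'll put blue back with a softer landing.

{"api": "carry_out", "payload": {"steps": [{"travel": [0,0,14],"dr": [0,0,0]},{"travel": [0,0,28],"dr": [0,0,0]},{"travel": [0,0,41],"dr": [0,0,0]},{"travel": [0,0,50],"dr": [0,0,0]},{"travel": [0,0,54],"dr": [0,0,0]}]}}

```text
t: 20.92
tcp_pos: [482.8, 3.4, 89.3]
eef_rot: [[1.0, 0.0, -0.001], [0.0, -1.0, 0.0], [-0.001, -0.0, -1.0]]
wrist_force: [1.4, -0.6, -2.4]
finger_gap: 41.1
```

{"api": "carry_out", "payload": {"steps": [{"travel": [0,0,2],"dr": [0,0,0]},{"travel": [0,0,3.5],"dr": [0,0,0]},{"travel": [0,0,5],"dr": [0,0,0]},{"travel": [0,0,6],"dr": [0,0,0]},{"travel": [0,0,6],"dr": [0,0,0]}]}}

```text
t: 21.55
tcp_pos: [483.9, 3.2, 84.8]
eef_rot: [[1.0, 0.0, 0.001], [0.0, -1.0, -0.0], [0.001, 0.0, -1.0]]
wrist_force: [-1.0, 0.4, 5.0]
finger_gap: 40.9
```

```bash
python3 n.py b3
```

```text
t 21.55 tcp [483.93   3.24  84.77] shift [  -0.92 -106.76  -10.27] turn [ 0.02 -0.07  0.  ] F [-1.04  0.35  4.99] gap 40.8940252574775
yellow lid circle (484.48974609375, 113.20970916748047) 22.05502700805664 114.95553638727485 4628
blue lid circle (483.1188659667969, 3.3265163898468018) 21.00817108154297 115.32580710719307 3990
rack [(array([483.9,  61.9,   9.6]), 0.62)]
can_yellow [(array([484.8, 111. ,  20.9]), 0.79)]
can_blue [(array([480.8,   3.7,  17.7]), 0.63)]
rack_post [(array([ 483.3, -105.4,   88.2]), 0.77), (array([484.1, 110.4,  22.3]), 0.26)]
```

View pics/b3.png

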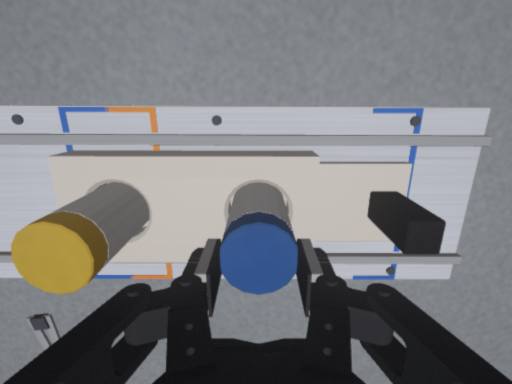

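The blue can is seated with its lid at 115.3 and the rack is unmoved between the lines. I'll release it and return to the yellow can.

{"api": "carry_out", "payload": {"steps": [{"travel": [0,0,0],"dr": [0,0,0]},{"travel": [0,0,0],"dr": [0,0,0]},{"travel": [0,0,0],"dr": [0,0,0]},{"travel": [0,0,0],"dr": [0,0,0]},{"travel": [0,0,-20],"dr": [0,0,0]}], "hand": 1}}

```text
t: 22.42
tcp_pos: [481.9, 3.2, 103.2]
eef_rot: [[1.0, 0.0, -0.003], [0.0, -1.0, 0.001], [-0.003, -0.001, -1.0]]
wrist_force: [0.2, -0.1, 0.2]
finger_gap: 85.5
```

{"api": "carry_out", "payload": {"steps": [{"travel": [0,0,-45],"dr": [0,0,0]},{"travel": [0,-10,-70],"dr": [0,0,0]},{"travel": [0,-60,-80],"dr": [0,0,0]},{"travel": [0,-110,-80],"dr": [0,0,0]},{"travel": [0,-110,-80],"dr": [0,0,0]}]}}

```text
t: 23.05
tcp_pos: [482.8, 118.2, 184.9]
eef_rot: [[1.0, 0.008, 0.001], [0.008, -1.0, 0.002], [0.001, -0.002, -1.0]]
wrist_force: [-0.1, -0.5, -0.4]
finger_gap: 85.4
```

{"api": "carry_out", "payload": {"steps": [{"travel": [0,0,30],"dr": [0,0,0]},{"travel": [0,0,60],"dr": [0,0,0]},{"travel": [0,0,90],"dr": [0,0,0]},{"travel": [0,0,100],"dr": [0,0,0]},{"travel": [0,0,100],"dr": [0,0,0]}]}}

```text
t: 23.68
tcp_pos: [483.0, 112.8, 83.8]
eef_rot: [[1.0, -0.0, -0.001], [-0.0, -1.0, -0.0], [-0.001, 0.0, -1.0]]
wrist_force: [-0.2, 0.5, 0.6]
finger_gap: 85.5
```

```bash
python3 n.py z1
```

```text
t 23.675 tcp [482.97 112.78  83.83] shift [  0.02   2.78 -11.17] turn [ 0.01  0.07 -0.02] F [-0.19  0.55  0.55] gap 85.51866272155522
yellow lid circle (484.36004638671875, 113.97120666503906) 21.668149948120117 115.16954369489113 4525
blue lid circle (483.447998046875, 4.257007122039795) 21.759950637817383 115.39644201605961 4439
rack [(array([484.7,  61.6,  11.5]), 0.88)]
can_yellow [(array([485. , 110.3,  22.2]), 0.95)]
can_blue [(array([483.9,   3.7,  19.8]), 0.94), (array([617.1, 276. ,  -1.4]), 0.88)]
rack_post []
```

View pics/z1.png

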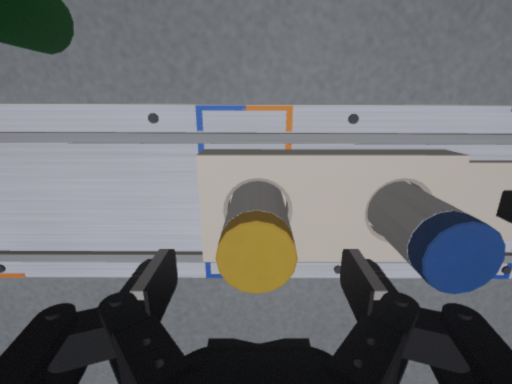

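Blue stands let go in its nest at about (403,215), and yellow is centred between the jaws at (257,250). I'll grip yellow, lift it to TCP z of about 220 (above the other lid) and carry it to the reader.

{"api": "carry_out", "payload": {"steps": [{"travel": [0,-0.5,0],"dr": [0,0,0]},{"travel": [0,-0.5,0],"dr": [0,0,0]},{"travel": [0,-0.5,0],"dr": [0,0,0]},{"travel": [0,-0.5,0],"dr": [0,0,0]},{"travel": [0,-0.5,0],"dr": [0,0,0]}], "hand": 0, "grip_force": 60}}

```text
t: 24.55
tcp_pos: [483.6, 113.9, 84.8]
eef_rot: [[1.0, 0.0, 0.001], [0.0, -1.0, -0.0], [0.001, 0.0, -1.0]]
wrist_force: [-1.7, -0.6, 6.8]
finger_gap: 41.2
```

{"api": "carry_out", "payload": {"steps": [{"travel": [0,0,-8],"dr": [0,0,0]},{"travel": [0,0,-25],"dr": [0,0,0]},{"travel": [0,0,-50],"dr": [0,0,0]},{"travel": [0,0,-80],"dr": [0,0,0]},{"travel": [0,0,-110],"dr": [0,0,0]}]}}

```text
t: 25.18
tcp_pos: [482.8, 113.8, 195.6]
eef_rot: [[1.0, 0.0, -0.0], [0.0, -1.0, 0.0], [-0.0, -0.0, -1.0]]
wrist_force: [0.2, -0.4, -5.5]
finger_gap: 40.9
```

{"api": "carry_out", "payload": {"steps": [{"travel": [0,10,-28],"dr": [0,0,0]},{"travel": [0,32,-28],"dr": [0,0,0]},{"travel": [0,60,-28],"dr": [0,0,0]},{"travel": [0,95,-28],"dr": [0,0,0]},{"travel": [0,130,-28],"dr": [0,0,0]}]}}

```text
t: 25.8
tcp_pos: [482.8, -17.0, 222.8]
eef_rot: [[1.0, 0.001, 0.0], [0.001, -1.0, -0.0], [0.0, 0.0, -1.0]]
wrist_force: [-0.1, -0.6, -4.2]
finger_gap: 41.0
```

{"api": "carry_out", "payload": {"steps": [{"travel": [0,35,0],"dr": [0,0,0]},{"travel": [0,70,0],"dr": [0,0,0]},{"travel": [2,105,0],"dr": [0,0,0]},{"travel": [4,135,0],"dr": [0,0,0]},{"travel": [6,160,0],"dr": [0,0,0]}]}}

```text
t: 26.42
tcp_pos: [488.8, -177.4, 222.6]
eef_rot: [[1.0, -0.001, -0.0], [-0.001, -1.0, 0.0], [-0.0, -0.0, -1.0]]
wrist_force: [-0.3, -0.5, -4.8]
finger_gap: 40.6
```

Run:
```python
from h import *
rel([492,-359,225])
for c in ['wrist','top','scene']:
    p=read_camera(c);save(p,'r1'+c)
    print(c,[(np.array(d['point']),d['confidence']) for d in models.place_of(p,'reader_window')])
    P=cloud(p);hsv=cv2.cvtColor(p['color'],cv2.COLOR_RGB2HSV)
    m=(cv2.inRange(hsv,(50,80,40),(85,255,255))>0)&(abs(P[...,0]-492)<60)&(abs(P[...,1]+359)<60)&(P[...,2]<80)
    if m.any():
        a=P[m];print(len(a),cv2.minAreaRect(a[:,:2].astype(np.float32)),np.median(a[:,2]))
```

```text
t 26.425 tcp [ 488.75 -177.42  222.64] shift [  3.35 181.58  -2.37] turn [-0.    0.01 -0.03] F [-0.27 -0.5  -4.76] gap 40.63455167825993
wrist []
2510 ((488.3787841796875, -358.91961669921875), (60.909423828125, 61.949283599853516), 8.922647476196289) 55.87603477472862
top [(array([ 712. , -341.9,   -0.5]), 0.25)]
scene [(array([ 492. , -352.5,   52. ]), 0.63)]
199 ((491.5096435546875, -359.4731140136719), (56.410179138183594, 56.68633270263672), 10.344626426696777) 55.38719633528501
```

View pics/r1wrist.png

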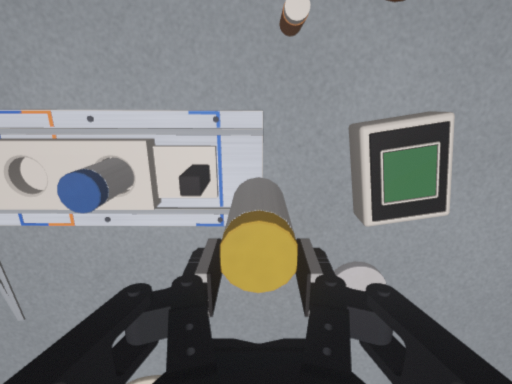

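View pics/r1scene.png

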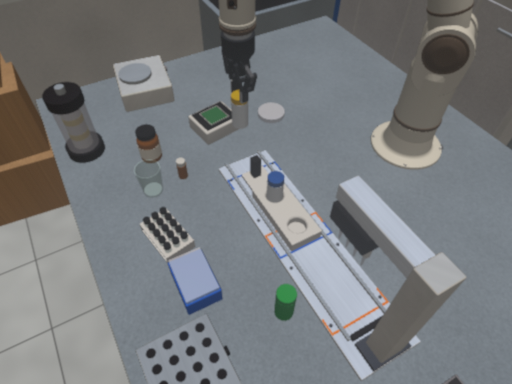

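The glass is centred at about (490, −359, 55). The wrist picture shows it at (411,173), with the yellow can hanging upright at (259,240) and blue alone in the rack.

{"api": "carry_out", "payload": {"steps": [{"travel": [0,30,0],"dr": [0,0,0]},{"travel": [1,70,0],"dr": [0,0,0]},{"travel": [1.5,110,0],"dr": [0,0,0]},{"travel": [1.5,145,0],"dr": [0,0,0]},{"travel": [1.5,170,0],"dr": [0,0,0]}]}}

```text
t: 27.35
tcp_pos: [490.8, -347.0, 222.1]
eef_rot: [[1.0, 0.0, -0.0], [0.0, -1.0, 0.0], [-0.0, -0.0, -1.0]]
wrist_force: [0.7, 0.2, -4.8]
finger_gap: 40.8
```

{"api": "carry_out", "payload": {"steps": [{"travel": [0,8,0],"dr": [0,0,0]},{"travel": [0,11.5,10],"dr": [0,0,0]},{"travel": [0,11.5,25],"dr": [0,0,0]},{"travel": [0,11.5,40],"dr": [0,0,0]},{"travel": [0,11.5,50],"dr": [0,0,0]}]}}

```text
t: 27.98
tcp_pos: [490.2, -356.6, 170.4]
eef_rot: [[1.0, 0.001, -0.002], [0.001, -1.0, 0.001], [-0.002, -0.001, -1.0]]
wrist_force: [-0.3, -0.6, -5.7]
finger_gap: 40.8
```

Run:
```python
from h import *
rel([490,-359,140])
for c in ['wrist','top','scene']:
    p=read_camera(c);save(p,'r2'+c)
    print(c,[(np.array(d['point']),round(d['confidence'],2)) for d in models.place_of(p,'can_yellow')])
    P=cloud(p);hsv=cv2.cvtColor(p['color'],cv2.COLOR_RGB2HSV)
    m=(cv2.inRange(hsv,(18,150,80),(32,255,255))>0)&(abs(P[...,0]-490)<50)&(abs(P[...,1]+359)<50)&(P[...,2]>100)
    if m.any():
        a=P[m];a=a[a[:,2]>np.percentile(a[:,2],90)-4];print(len(a),cv2.minEnclosingCircle(a[:,:2].astype(np.float32)),np.median(a[:,2]))
```

```text
t 27.975 tcp [ 490.22 -356.59  170.37] shift [-0.18  2.45 30.37] turn [-0.08  0.09  0.06] F [-0.25 -0.55 -5.72] gap 40.84392144688112
wrist [(array([ 492.2, -359.6,  106.1]), 0.55)]
4489 ((490.7858581542969, -356.36541748046875), 22.0904598236084) 200.56444688094805
top [(array([ 493.2, -358.7,  106.2]), 0.62)]
14 ((490.1003112792969, -356.55401611328125), 21.218666076660156) 199.38973457175882
scene [(array([ 493.2, -359. ,  104.9]), 0.98)]
41 ((504.83489990234375, -358.82501220703125), 20.216751098632812) 201.85944674308507
```

View pics/r2wrist.png

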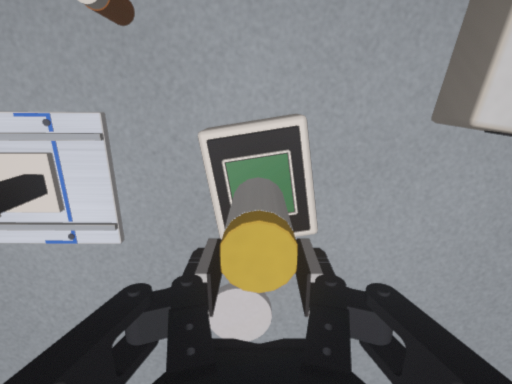

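View pics/r2scene.png

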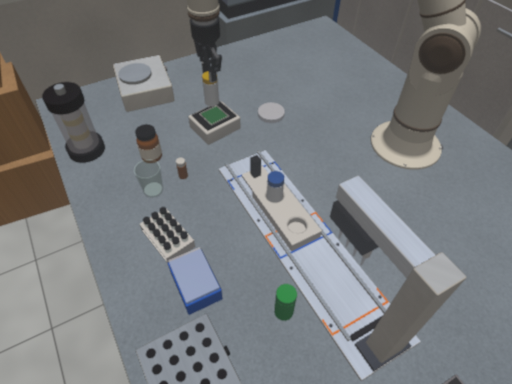

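The can is over the glass, with its lid at 200.5 and so its underside at about 105.5. I'll go down 28 mm for a gap of about 22 mm, and shift 2 mm in −y.

{"api": "carry_out", "payload": {"steps": [{"travel": [0,2,8],"dr": [0,0,0]},{"travel": [0,2,16],"dr": [0,0,0]},{"travel": [0,2,22],"dr": [0,0,0]},{"travel": [0,2,26],"dr": [0,0,0]},{"travel": [0,2,28],"dr": [0,0,0]}]}}

```text
t: 28.9
tcp_pos: [490.7, -359.6, 143.7]
eef_rot: [[1.0, 0.0, -0.0], [0.0, -1.0, 0.0], [-0.0, -0.0, -1.0]]
wrist_force: [-1.5, 0.9, -5.0]
finger_gap: 40.7
```

{"api": "carry_out", "payload": {"steps": [{"travel": [0,0,0],"dr": [0,0,0]},{"travel": [0,0,0],"dr": [0,0,0]},{"travel": [0,0,0],"dr": [0,0,0]},{"travel": [0,0,0],"dr": [0,0,0]},{"travel": [0,0,0],"dr": [0,0,0]}]}}

```text
t: 29.52
tcp_pos: [490.8, -359.8, 144.2]
eef_rot: [[1.0, -0.0, 0.0], [-0.0, -1.0, -0.0], [0.0, 0.0, -1.0]]
wrist_force: [-0.0, 0.2, -5.6]
finger_gap: 40.6
```

Run:
```python
from h import *
rel([490,-359,140])
for c in ['wrist','top','scene']:
    p=read_camera(c);save(p,'r3'+c)
    for t in ['can_yellow','can_blue','rack']+(['reader_window'] if c!='top' else []): print(c,t,[(np.array(d['point']),round(d['confidence'],2)) for d in models.place_of(p,t)][:2])
    P=cloud(p);hsv=cv2.cvtColor(p['color'],cv2.COLOR_RGB2HSV)
    m=(cv2.inRange(hsv,(18,150,80),(32,255,255))>0)&(abs(P[...,0]-490)<50)&(abs(P[...,1]+359)<50)&(P[...,2]>100)
    if m.any():
        a=P[m];a=a[a[:,2]>np.percentile(a[:,2],90)-4];print(len(a),cv2.minEnclosingCircle(a[:,:2].astype(np.float32)),np.median(a[:,2]))
s=status.read_state();print(s['t'],s['wrist_force'],np.abs(s['joint_vel']).max())
```

```text
t 29.525 tcp [ 490.8  -359.82  144.2 ] shift [-0.8  -0.82  4.2 ] turn [ 0.   -0.01 -0.  ] F [-0.02  0.16 -5.61] gap 40.612334895515346
wrist can_yellow []
wrist can_blue []
wrist rack []
wrist reader_window []
4496 ((491.1532287597656, -359.49908447265625), 22.194339752197266) 174.39439594145773
top can_yellow [(array([769.9, 120.1,  -1. ]), 0.69)]
top can_blue [(array([614.4, 273.9,   0. ]), 0.63), (array([480. ,   1.5,  18.7]), 0.62)]
top rack [(array([483.9,  59.3,   9.6]), 0.82)]
12 ((491.8138427734375, -357.9443359375), 20.65339469909668) 174.59846238928776
scene can_yellow [(array([ 495. , -358.8,   77.3]), 0.82)]
scene can_blue [(array([485.7,   9.2,  22.7]), 0.95), (array([625.4, 277.1,   2.3]), 0.85)]
scene rack [(array([483.4,  56.3,  12.7]), 0.96)]
scene reader_window [(array([ 491.8, -357.2,   55. ]), 0.86)]
39 ((502.0122375488281, -361.62322998046875), 18.643720626831055) 174.22534917948826
30.225 [-0.42 -0.44 -5.61] 0.0023476820824808865
```

View pics/r3scene.png

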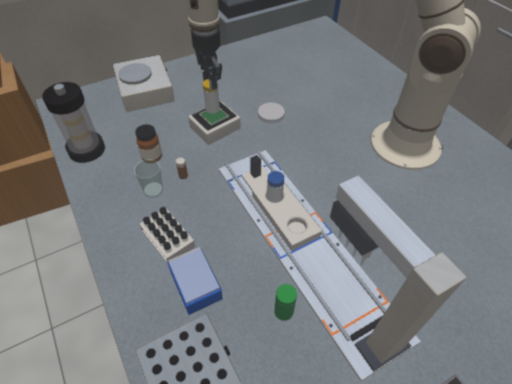

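View pics/r3top.png

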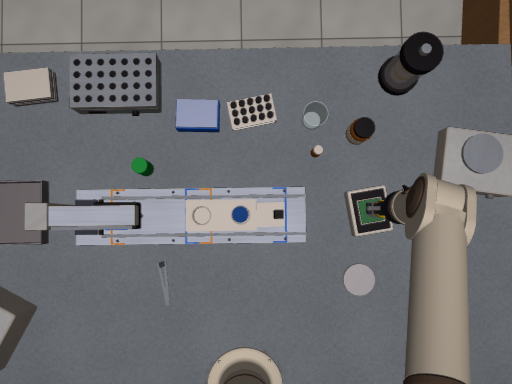

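Lid at 174.4 puts the underside about 24 mm above the glass, and the can is centred within about 2 mm and still. In the top view the rack fills the blue mark (columns 186–286) with blue standing in it at (240,214), and the bystanders have not moved. I'm handing in.

```bash
python3 -c "
from h import *
r.sign_off()
print(status.read_state()['t'])"
```

```text
the job is handed in; nothing more can be done
the job is handed in; nothing more can be done
```

The job is handed in. At the last check the yellow can, the heavier one, was held upright and still about 24 mm above the reader glass. No verdict is reported.

- **Slide:** I pulled the rack by its post about 214 mm to the blue mark without lifting it. In the last top view it fills the space between both blue lines, and the networks put its origin at about y = 56–62 against my measured mark of about 56.
- **Weighing:** The yellow can read about 5.3 N on lifting and the blue about 2.6 N. Both went back into their nests, with the lids at their earlier height.
- **Final pose:** The yellow can is within about 2 mm of the window's centre. The blue can stands in the rack, let go. The jar, beaker, vial racks and the rest look unmoved in the last picture. The clock was at about 30 s.

**Checks that failed or disagreed:**
- Putting the yellow can back gave a brief 48 N reading at the wrist. That is below the 120 N wrist limit, and nothing shifted.
- The blue can's 2.6 N is slightly above its stated range of 1.9–2.5 N; the readings scatter by about 0.7 N.
- The networks sometimes missed things or named others, for example reporting the tip box as the yellow can, so I went by colour and depth instead.
- The scene camera's lid fit was about 11 mm off in x because it sees only part of the lid. The wrist and top views agreed with each other.
- Two early move calls were refused for a missing key, and nothing moved.

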